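# Lock the bayonet lid on the nozzle canister

### The arm

A 7-joint arm with a two-finger parallel gripper is mounted at the origin on a cart in front of the work surface, level with it; the furniture and walls round the work are solid. World frame = base frame: x ahead of the robot, y to its left, z up, the work surface at z = 0. Lengths are in mm, angles in degrees, forces in N, time in s.
With the tool pointing down it reaches from about 400 to 875 mm from the base axis. Payload 6.5 kg.
Tool frame: the origin (TCP) lies at the very end of the fingers, on their centre line; the grasp point (between the pads) lies 19 mm behind it; z points along the fingers, y is the line along which they close (so a half turn about z gives the same grasp; the last joint's range is limited). The gripper opens to 85 mm and grips with 20 to 120 N. Pads are 22 mm wide; open, the fingers measure 114 mm over their backs; the gripper's body (76 mm by 85 mm) begins 54 mm behind the grasp point. The pads swing forward as they close: fully open they stand 13 mm farther back than shut.
Start: joints at [-71.631, 30.733, -0.252, 88.115, 0.149, 61.152, -4.079], TCP at [245.192, 601.973, 231.29] pointing down, gripper open.
Joint ranges: [-154.64, 154.64], [-21.42, 123.67], [-72.66, 72.17], [13.99, 137.28], [-74.86, 254.86], [10.95, 109.41], [-158.01, 158.01]. Speed limits (degrees/s): [136.94, 136.94, 180, 180, 180, 180, 180].

### API

Orientations are given as [roll, pitch, yaw] about the fixed x, y, z axes, in that order (R = Rz(yaw) Ry(pitch) Rx(roll)).
In Python, from station import read_state, cams, ticket gives the robot as it stands.
- The arm moves only by the shell command python3 -m pendant 'ROWS' [OPENING] [FORCE]. ROWS is JSON, a list of rows, each a list of 4 numbers: the shift along the tool's x, y, z in m, then the turn about the tool's z in degrees. A call has exactly 10 rows; each row is the pose to reach, as a shift and turn from the pose commanded when the call began, along the tool's axes at that moment; what a row does not reach only later rows make up. A row lasts 1/10 s, in which the tool goes at most 50 mm and 8.59 degrees, less where a joint would pass 70% of its speed; a pose out of reach is approached as far as the arm can. A call with a gripper value outside its range is refused whole. OPENING is the opening, from 0 (shut) to 1 (fully open), set as the call begins (- or left out, the last holds). The fingers move at their own pace and stop on an object; FORCE is the grip in N (left out, the last holds). Time passes only in rows, so rows that repeat a pose let the fingers close, or fill a call up. It gives the time, the measured TCP pose, the force, the opening and the grip force at its end, in the units of the state.
- read_state(): the state, without advancing time (a new reading comes with each control period).
- cams.capture(name): name is "side" or "top" or "wrist"; returns the picture (400x640x3 uint8, red, green, blue); there is no depth.
- cams.get_calibration(name): a dict with "K" (3x3 intrinsics, pixels), "R" (3x3) and "t" (3): a world point X has camera coordinates R X + t; the wrist camera has in their place "hand_eye" (4x4, takes a point from camera to tool coordinates, whose origin is the TCP and whose axes are the flange's). Camera axes: x right, y down, z forward; pixel columns grow to the right and rows downward; lengths in mm; the calibration is good to about 2 mm. A picture is of the moment at which its call begins: read the wrist's pose just before it. get_calibration takes no time and is no camera call.
- ticket.job_done(): hands the job in; it is judged then, once.
The state is a dict: "clock": time; "joints": joint angles; "joint_vel": joint speeds; "effort": joint torques, N m; "eef_pos": TCP position; "ee_rot": TCP orientation; "ft_force": force on the tool from outside, world axes, zero at the start; "ft_torque": the same for the moment, N m; "width": opening from 0.0 (shut) to 1.0 (fully open); "finger_force": force on a finger pad.
Only numpy, scipy, OpenCV 4.12 (cv2) and the standard library are available. Lean on these libraries where they do the work, as an engineer would, in place of code of your own. Each camera call takes 0.05 s, during which the arm holds its last target. There are 200 camera calls.

### The job

Close the red canister with its red lid: lower the lid upright into the mouth with its two ears in the gaps between the steel claws until it sits flat on the rim, then twist it clockwise, seen from above, so that the ears run under the claws and wedge tight against the stops, and let go. Leave the blue lid where it stands.

Things in the scene. Friction and masses are not known exactly. Their poses are not given: they have to be found in the camera images.
- red_lid: Loose red bayonet lid, 150 g, upright. Disc 84 mm across, 6 mm thick; two ears at its +x and -x (20 degrees wide, to radius 60 mm, white dots). White tapered plug below: 24 mm deep, 42 mm wide at its foot, 66 mm under the disc; it enters the mouth with 6 mm of play all round. Origin: centre of the disc's underside (24 mm above the bench at the start); z up. Same after a half turn.
- red_lid_grip (a point): Centre of the red lid's grip bar, 38 mm above the lid's origin, same axes. The bar runs along x, in line with the ears: 66 mm long, 14 mm wide, 24 mm tall, on a narrower web. Twisting is free at first, then binds over the last 13 degrees as the ramps squeeze: grip the bar firmly (20 to 40 N).
- red_canister: White pot with red band and red rim flange (146 mm wide, top 60 mm up), fixed to the bench. Two steel claws on the flange at its +x and -x, 18 mm tall, overhang radii 51 to 73 mm, from 30 degrees counterclockwise of the axis (open end) to 16 clockwise of it (closed by the stop); sprung ramps beneath. Origin: centre of the underside on the bench; z up. A twin with a blue flange is not used.
- red_canister_mouth (a point): Centre of the red canister's open mouth (78 mm wide, 50 mm deep), level with the flange top; same axes as the canister. Lower the lid with its x axis about 60 degrees (50 to 100 will do) counterclockwise of the canister's x; it sinks until its origin is at this point. Turned clockwise it meets the stops when the two x axes are in line; friction then keeps it locked.
- blue_lid: Blue lid of the same shape as the red one, upright on the bench; leave it alone. Origin: centre of the disc's underside, 24 mm above the bench.
Not all that is in view belongs to the job. What is shaped like the red_lid but orange or turquoise is not meant. Leave any turquoise look-alike of the red_canister alone.

How it is judged:
By the outcome, as a careful person would: the job done as asked, in the order asked, and still so for the second after the job is handed in, with the robot touching nothing.
It also fails if it takes over 38 s, if anything falls off the work surface, if the arm or the gripper's body presses on something with over 40 N, if the wrist force passes 120 N, or if a joint passes its speed limit or range.

## Working session

There is one attempt and no reset: what is moved stays moved. The work goes in short steps, Python scripts to look and compute and a shell command to move; the robot and the scene stay as the last step left them, time stands still between calls to the robot, and variables do not carry over. Pictures are saved under pics/ and viewed, at most 10 in all, crops included, and the job is handed in when it is done.

```bash
mkdir -p pics; ls
python3 - <<'E'
from station import read_state,cams
import cv2,numpy as np
s=read_state();print(s['clock'],s['eef_pos'],s['ee_rot'],s['width'])
for n in ['top','side']:
    im=cams.capture(n);cv2.imwrite(f'pics/{n}0.png',im[:,:,::-1])
    c=cams.get_calibration(n);print(n,np.round(c['K'],1).tolist(),(-c['R'].T@c['t']).round(),c['R'].round(2).tolist())
print(cams.get_calibration('wrist'))
E
```

```text
pics
0.0 [244.97907623 601.36153165 230.37133763] [-1.79895681e+02  8.76158613e-03  1.57840676e+02] 0.9996225191335139
top [[401.0, 0.0, 325.4], [0.0, 401.0, 197.4], [0.0, 0.0, 1.0]] [ 374.  162. 1243.] [[0.01, -1.0, -0.01], [-0.99, -0.0, -0.11], [0.11, 0.01, -0.99]]
side [[374.9, 0.0, 326.5], [0.0, 374.9, 201.2], [0.0, 0.0, 1.0]] [ 185. -572.  725.] [[0.92, -0.4, -0.01], [-0.26, -0.58, -0.78], [0.31, 0.71, -0.63]]
{'K': array([[288.21417192,   0.        , 319.67698661],
       [  0.        , 288.21417192, 198.06468157],
       [  0.        ,   0.        ,   1.        ]]), 'hand_eye': array([[-2.67844632e-04, -9.54528157e-01, -2.98120655e-01,
         7.62187530e+01],
       [ 9.99998861e-01, -6.98395462e-04,  1.33769264e-03,
        -2.15419059e-01],
       [-1.48507141e-03, -2.98119957e-01,  9.54527258e-01,
        -1.42896613e+02],
       [ 0.00000000e+00,  0.00000000e+00,  0.00000000e+00,
         1.00000000e+00]])}
```

View pics/top0.png

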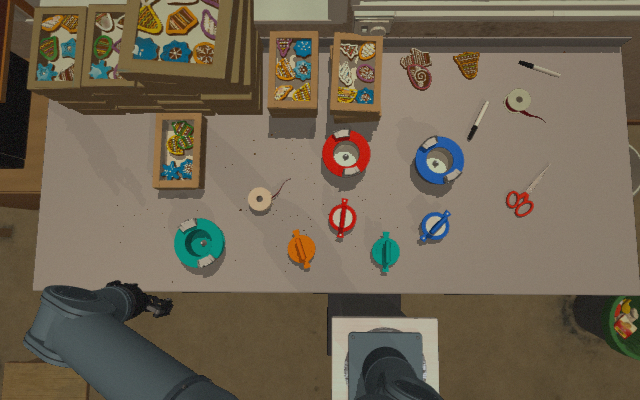

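View pics/side0.png

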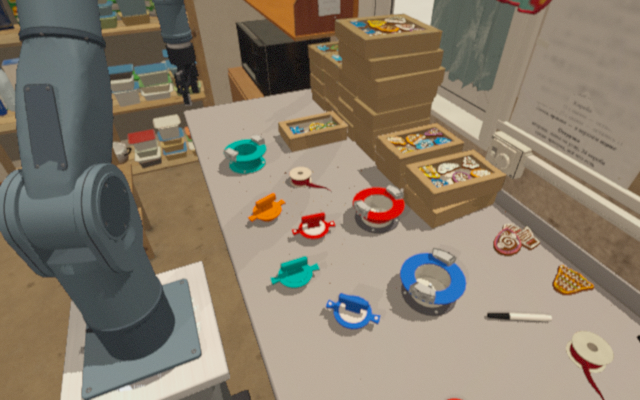

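The top view shows the red lid at about (342,218), with its ears at (343,200) and (341,236). The red canister is at (346,153), with claws near (341,134) and (350,170). The side view agrees: lid at (314,227), canister at (379,208).

```bash
cat > h.py <<'E'
import numpy as np,cv2
from station import read_state,cams
from scipy.spatial.transform import Rotation as Ro
def view(n):
    s=read_state();im=cams.capture(n);c=cams.get_calibration(n);K=c['K']
    if n=='wrist':
        H=c['hand_eye'];Rt=Ro.from_euler('xyz',s['ee_rot'],degrees=True).as_matrix()
        A=Rt@H[:3,:3];o=Rt@H[:3,3]+s['eef_pos']
    else: A=c['R'].T;o=-A@c['t']
    def ray(px,z):
        p=np.atleast_2d(np.asarray(px,float));d=np.c_[p,np.ones(len(p))]@np.linalg.inv(K).T@A.T
        return (o+d*((z-o[2])/d[:,2])[:,None])[:,:2]
    def proj(X):
        q=(np.atleast_2d(X)-o)@A@K.T;return q[:,:2]/q[:,2:]
    return s,im,ray,proj
def red(im):
    h=cv2.cvtColor(im,cv2.COLOR_RGB2HSV);return (((h[...,0]<6)|(h[...,0]>174))&(h[...,1]>170)&(h[...,2]>70)).astype(np.uint8)
E
python3 - <<'E'
from h import *
s,im,ray,proj=view('top')
m=red(im)
n,l,st,ce=cv2.connectedComponentsWithStats(m)
for i in range(1,n):
    if st[i,4]>80: print(st[i],ce[i].round(1))
x,y,w,h=315,120,70,130
cv2.imwrite('pics/topc.png',cv2.resize(im[y:y+h,x:x+w,::-1],None,fx=4.5,fy=4.5,interpolation=cv2.INTER_CUBIC))
a=np.argwhere(m[120:185,315:375])[:,::-1]+[315,120]
print('can',cv2.minEnclosingCircle(ray(a,60).astype(np.float32)))
print('lid',ray([[342,218]],50),'earline',ray([[343,200],[341,236]],30))
print('claws',ray([[341,134],[350,170]],78))
print('side can/lid',view('side')[2]([[379,204]],60),view('side')[2]([[314,229]],35))
E
```

```text
[322 131  48  46 961] [345.5 152.4]
[506 191  28  25 257] [519.7 202.2]
[329 198  27  40 390] [342.1 217.7]
can ((641.7998657226562, 120.26799774169922), 72.20167541503906)
lid [[446.72894958 130.43913695]] earline [[502.72604115 126.9662804 ]
 [393.72687394 132.81052814]]
claws [[695.05767153 134.62921749]
 [586.53536881 107.91319402]]
side can/lid [[639.93008675 108.09808645]] [[445.7950431  113.12902087]]
```

View pics/topc.png

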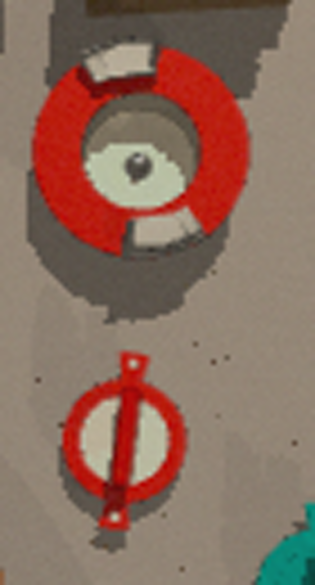

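The crop confirms the canister centre at about (642,120), with its x axis about 7° from world x. The lid is at about (448,130) with its bar at about -3° yaw. I'll move to a pose where the wrist camera can see both.

```bash
python3 -m pendant '[[-0.018,-0.013,-0.002,-1],[-0.053,-0.040,-0.004,-3],[-0.093,-0.070,-0.007,-5],[-0.133,-0.100,-0.010,-7],[-0.173,-0.130,-0.013,-9],[-0.213,-0.160,-0.016,-11],[-0.253,-0.190,-0.019,-13],[-0.293,-0.220,-0.022,-15],[-0.333,-0.250,-0.025,-17],[-0.365,-0.274,-0.030,-19]]' 1 30
python3 -m pendant '[[-0.01,-0.038,0,0],[-0.021,-0.065,0,0],[-0.034,-0.076,0,0],[-0.046,-0.080,0,0],[-0.053,-0.082,0,0],[-0.054,-0.082,0,0],[-0.054,-0.082,0,0],[-0.054,-0.082,0,0],[-0.054,-0.082,0,0],[-0.054,-0.082,0,0]]'
python3 - <<'E'
from h import *
s,im,ray,proj=view('wrist');print(s['eef_pos'],s['ee_rot'],s['joints'])
cv2.imwrite('pics/w1.png',im[:,:,::-1])
E
```

```text
clock: 1.25
eef_pos: [481.0, 207.4, 261.4]
ee_rot: [-180.0, 0.0, 176.8]
ft_force: [0.3, 0.6, -0.4]
width: 1.004
finger_force: 0.0
clock: 2.25
eef_pos: [529.0, 126.1, 261.3]
ee_rot: [180.0, -0.0, 176.9]
ft_force: [-0.2, -0.5, 0.2]
width: 1.003
finger_force: 0.0
[529.00918486 126.06185107 261.33408671] [ 1.79994805e+02 -4.10824763e-03  1.76879011e+02] [-24.29788063  18.43378387   7.67405493 102.94565878  -2.83671985
  58.8078368   71.33590141]
```

View pics/w1.png

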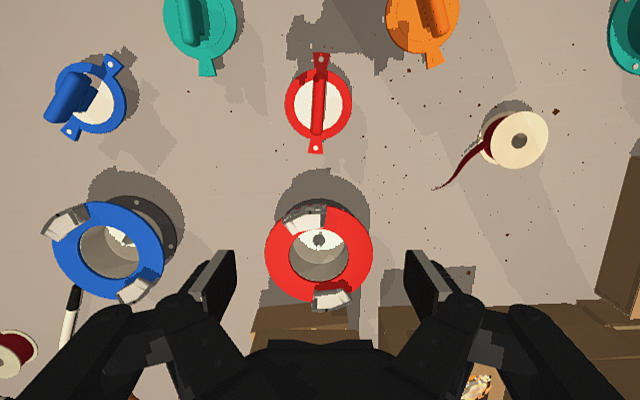

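Wrist view: red lid at (318,103), with ear dots at about (321,58) and (316,149). The canister mouth is at (318,255), with claws at (305,217) and (332,299).

Run:
```python
from h import *
im=cv2.imread('pics/w1.png')[:,:,::-1].copy()
s,_,ray,proj=view('wrist')
m=red(im);n,l,st,ce=cv2.connectedComponentsWithStats(m)
lid=l[103,288] or l[60,314];
def big(x0,x1,y0,y1):
    k=np.zeros_like(m);k[y0:y1,x0:x1]=m[y0:y1,x0:x1];return k
k=big(255,380,195,320);a=np.argwhere(k)[:,::-1]
(c,r)=cv2.minEnclosingCircle(ray(a,60).astype(np.float32));print('can',c,r)
k=big(275,360,45,160)
cs,h=cv2.findContours(k,cv2.RETR_CCOMP,cv2.CHAIN_APPROX_NONE)
for q,hh in zip(cs,h[0]):
    M=q.reshape(-1,2);print('hole' if hh[3]>=0 else 'out',len(q),M.mean(0).round(1),ray([M.mean(0)],30).round(1))
a=np.argwhere(k)[:,::-1];R=cv2.minAreaRect(ray(a,30).astype(np.float32));print(R)
# rectified canister at z=78, 3px/mm, axes: right=+x, up=+y
g=np.arange(-90,90,1/3);X,Y=np.meshgrid(c[0]+g,c[1]-g)
outs=[]
for z in (78,60):
    p=proj(np.c_[X.ravel(),Y.ravel(),np.full(X.size,z)]).astype(np.float32).reshape(*X.shape,2)
    o=cv2.remap(im,p,None,cv2.INTER_LINEAR)
    o=cv2.resize(o,(400,400));
    f=400/180
    for rr in (39,51,73): cv2.circle(o,(200,200),int(rr*f),(0,255,0),1)
    for d in range(-40,60,10):
        for t in (d,d+180):
            v=np.array([np.cos(np.radians(t)),-np.sin(np.radians(t))]);cv2.line(o,tuple(map(int,200+v*74*f)),tuple(map(int,200+v*(88 if d%30==0 else 80)*f)),(0,0,255),1)
    outs.append(o)
cv2.imwrite('pics/rect.png',np.hstack(outs)[:,:,::-1])
```

```text
can (641.6717529296875, 118.72200012207031) 72.99691009521484
out 261 [318.  102.6] [[446.6 128.7]]
hole 18 [315.1 147.5] [[501.3 121.8]]
hole 111 [330.4 105.6] [[451.  143.9]]
hole 110 [305.3 103.6] [[446.9 113. ]]
hole 21 [320.7  58.8] [[397.6 134.7]]
((449.5232238769531, 128.23660278320312), (82.22688293457031, 106.19389343261719), 48.2396125793457)
```

View pics/rect.png

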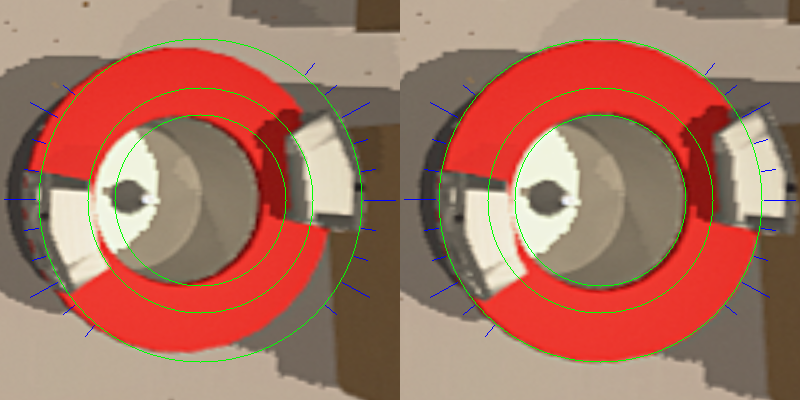

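The z=60 rectification fits the drawn circles closely, so the canister is at (641.7,118.7). The claws span about -9.5° to 36°, which puts its yaw at about 6.3°. The lid is at (449.5,128.2), yaw -7.1°. Next I grasp it.

```bash
python3 -m pendant '[[0.030,-0.001,0.010,2],[0.060,-0.002,0.045,4],[0.0795,-0.002,0.085,4],[0.0795,-0.002,0.125,4],[0.0795,-0.002,0.160,4],[0.0795,-0.002,0.185,4],[0.0795,-0.002,0.203,4],[0.0795,-0.002,0.213,4],[0.0795,-0.002,0.218,4],[0.0795,-0.002,0.218,4]]' 0.6 35
python3 -m pendant '[[0,0,0,0],[0,0,0,0],[0,0,0,0],[0,0,0,0],[0,0,0,0],[0,0,0,0],[0,0,0,0],[0,0,0,0],[0,0,0,0],[0,0,0,0]]' 0 35
```

```text
clock: 3.35
eef_pos: [449.9, 128.1, 43.3]
ee_rot: [-180.0, -0.0, 172.8]
ft_force: [-0.4, -1.3, -0.3]
width: 0.601
finger_force: 0.0
clock: 4.35
eef_pos: [450.4, 128.2, 44.0]
ee_rot: [180.0, 0.1, 172.8]
ft_force: [-1.6, -0.5, 7.6]
width: 0.158
finger_force: 35.7
```

```bash
python3 -m pendant '[[0,0,-0.005,0],[0,0,-0.020,0],[0,0,-0.045,0],[0,0,-0.075,6],[0,0,-0.105,14],[0,0,-0.125,22],[0,0,-0.135,30],[0,0,-0.140,38],[0,0,-0.140,44],[0,0,-0.140,46]]'
python3 - <<'E'
from h import *
s,im,ray,proj=view('wrist');print(s['eef_pos'],s['ee_rot'],s['width'],s['ft_force'])
cv2.imwrite('pics/w2.png',im[:,:,::-1])
y=np.radians(s['ee_rot'][2]);d=np.array([641.7,118.7])-s['eef_pos'][:2]
print(d@[np.cos(y),np.sin(y)],d@[np.sin(y),-np.cos(y)])
E
```

```text
clock: 5.35
eef_pos: [449.5, 128.2, 183.7]
ee_rot: [180.0, -0.0, 126.7]
ft_force: [-0.6, -0.3, -2.0]
width: 0.161
finger_force: 34.6
[449.50479731 128.16796915 183.69714166] [ 1.79982594e+02 -9.68011544e-03  1.26655107e+02] 0.16056537604298876 [-0.56170186 -0.31790977 -2.00779591]
-122.33552838379885 148.53503583490772
```

View pics/w2.png

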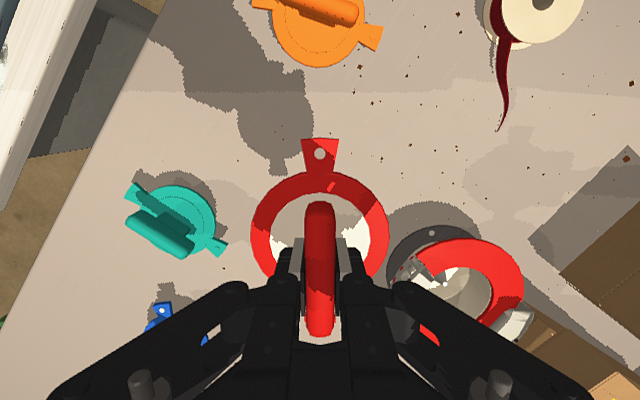

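The lid is held level with its bar along the tool x axis; the ear dot is at (320,154). Next I carry it over the mouth while turning it, and compute the dot's offset along the bar.

```bash
python3 -m pendant '[[-0.006,0.007,0,4],[-0.020,0.024,0,11],[-0.037,0.045,0,19],[-0.055,0.067,0,27],[-0.073,0.089,0,35],[-0.091,0.111,0,43],[-0.106,0.129,0,50],[-0.117,0.142,0,56],[-0.122,0.148,0,60],[-0.1223,0.1485,0,60.4]]'
python3 - <<'E'
from h import *
s,im,ray,proj=view('wrist')
y=np.radians(s['ee_rot'][2]);T=np.array([[np.cos(y),np.sin(y)],[np.sin(y),-np.cos(y)]])
d=np.array([641.7,118.7])-s['eef_pos'][:2]
print(s['eef_pos'],s['ee_rot'],T@d)
h=cv2.cvtColor(im,cv2.COLOR_RGB2HSV)
w=((h[...,1]<90)&(h[...,2]>110)).astype(np.uint8)
n,l,st,ce=cv2.connectedComponentsWithStats(w[140:168,305:335])
for i in range(1,n): print(st[i],ce[i]+[305,140],T@(ray([ce[i]+[305,140]],s['eef_pos'][2]-14)[0]-s['eef_pos'][:2]))
cv2.imwrite('pics/w3.png',im[:,:,::-1])
cv2.imwrite('pics/s3.png',view('side')[1][120:280,280:480,::-1].repeat(3,0).repeat(3,1))
E
```

```text
clock: 6.4
eef_pos: [642.4, 119.1, 182.9]
ee_rot: [180.0, 0.0, 66.4]
ft_force: [0.5, -0.1, -2.1]
width: 0.153
finger_force: 34.6
[642.36872871 119.08760874 182.89141397] [1.79998862e+02 3.67934593e-02 6.64268257e+01] [-0.62270077 -0.45791087]
[  9   8  11  12 101] [319.24752475 153.1980198 ] [52.74903351 -0.29042465]
[ 0 27  1  1  1] [305. 167.] [45.14802088 -8.15282652]
[29 26  1  2  2] [334.  166.5] [45.42288791  7.83563309]
```

View pics/w3.png

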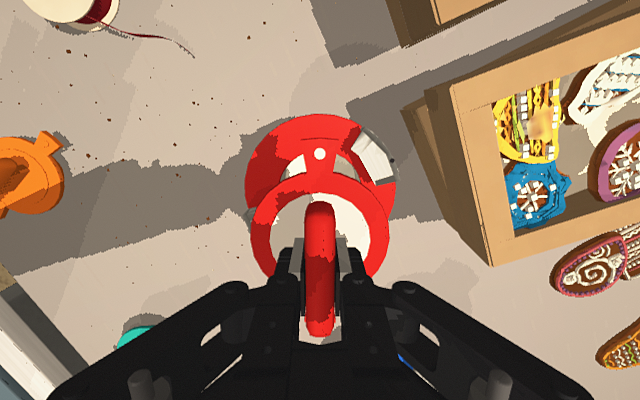

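The lid is centred over the mouth: the ear dot at (320,154) is 52.7 mm along the tool x, and its side of the flange shows the claw at (375,155) well clear of the ear. Lowering now.

```bash
python3 -m pendant '[[-0.001,-0.0005,0.010,0],[-0.001,-0.0005,0.030,0],[-0.001,-0.0005,0.050,0],[-0.001,-0.0005,0.065,0],[-0.001,-0.0005,0.077,0],[-0.001,-0.0005,0.086,0],[-0.001,-0.0005,0.093,0],[-0.001,-0.0005,0.098,0],[-0.001,-0.0005,0.101,0],[-0.001,-0.0005,0.102,0]]'
```

```text
clock: 7.5
eef_pos: [641.2, 118.5, 81.3]
ee_rot: [180.0, -0.0, 66.4]
ft_force: [-0.1, 0.1, -1.0]
width: 0.158
finger_force: 34.7
```

```bash
python3 -m pendant '[[0,0,0.0004,0],[0,0,0.0008,0],[0,0,0.0012,0],[0,0,0.0016,0],[0,0,0.002,0],[0,0,0.002,0],[0,0,0.002,0],[0,0,0.002,0],[0,0,0.002,0],[0,0,0.002,0]]'
```

```text
clock: 8.5
eef_pos: [641.3, 118.6, 80.1]
ee_rot: [180.0, -0.0, 66.4]
ft_force: [-2.2, 0.7, 6.8]
width: 0.157
finger_force: 35.7
```

Contact at the expected height, so the lid is seated. Now I twist through the free part.

```bash
python3 -m pendant '[[0,0,0,2],[0,0,0,6],[0,0,0,11],[0,0,0,16],[0,0,0,21],[0,0,0,26],[0,0,0,31],[0,0,0,36],[0,0,0,40],[0,0,0,42]]' - 40
python3 -c "
from station import read_state as r
s=r();print(s['ft_force'],s['ft_torque'],s['joints'])"
```

```text
clock: 9.5
eef_pos: [642.1, 118.7, 80.2]
ee_rot: [179.9, -0.1, 24.3]
ft_force: [-1.3, 1.5, 4.8]
width: 0.158
finger_force: 39.3
[-1.27896173  1.48767453  4.81678274] [-0.07644685  0.14912846  0.19505858] [-39.19435114  47.33969273  37.86448438  94.88334597 -35.83682792
  50.37711581 -52.47256002]
```

```bash
python3 -m pendant '[[0,0,0,2],[0,0,0,4],[0,0,0,6],[0,0,0,8],[0,0,0,10],[0,0,0,12],[0,0,0,14],[0,0,0,16],[0,0,0,17],[0,0,0,17]]'
python3 -c "
from station import read_state as r
s=r();print(s['ft_force'],s['ft_torque'],s['ee_rot'])"
```

```text
clock: 10.5
eef_pos: [642.1, 118.8, 80.2]
ee_rot: [180.0, -0.1, 7.4]
ft_force: [0.5, -0.3, 5.7]
width: 0.154
finger_force: 39.7
[ 0.4882806  -0.2813825   5.68175449] [0.00877892 0.07468657 0.46833078] [ 1.79984718e+02 -1.10155678e-01  7.43391772e+00]
```

```bash
python3 -m pendant '[[0,0,0,0.5],[0,0,0,1],[0,0,0,1.5],[0,0,0,2],[0,0,0,2.5],[0,0,0,3],[0,0,0,3.5],[0,0,0,4],[0,0,0,4],[0,0,0,4]]'
python3 -c "
from station import read_state as r
s=r();print(s['ft_force'],s['ft_torque'],s['ee_rot'])"
```

```text
clock: 11.5
eef_pos: [642.1, 118.0, 80.2]
ee_rot: [179.9, -0.1, 3.5]
ft_force: [-0.3, -2.2, 5.1]
width: 0.152
finger_force: 45.5
[-0.26874823 -2.20338246  5.12491496] [-0.30075282  0.11390839  0.96141406] [ 1.79927975e+02 -1.04548155e-01  3.50575413e+00]
```

```bash
python3 -m pendant '[[0,0,0,0.5],[0,0,0,1],[0,0,0,1.5],[0,0,0,2],[0,0,0,2.5],[0,0,0,3],[0,0,0,3.5],[0,0,0,4],[0,0,0,4],[0,0,0,4]]'
python3 - <<'E'
from h import *
s,im,ray,proj=view('wrist');print(s['ft_force'],s['ft_torque'],s['ee_rot'])
cv2.imwrite('pics/w4.png',im[:,:,::-1])
E
```

```text
clock: 12.5
eef_pos: [642.1, 118.0, 80.3]
ee_rot: [179.9, -0.1, -0.2]
ft_force: [-0.5, -2.0, 6.3]
width: 0.161
finger_force: 85.8
[-0.4796025  -1.96515928  6.31115364] [-0.49929344  0.20611114  2.39287265] [ 1.79866424e+02 -9.72335475e-02 -2.47597924e-01]
```

View pics/w4.png

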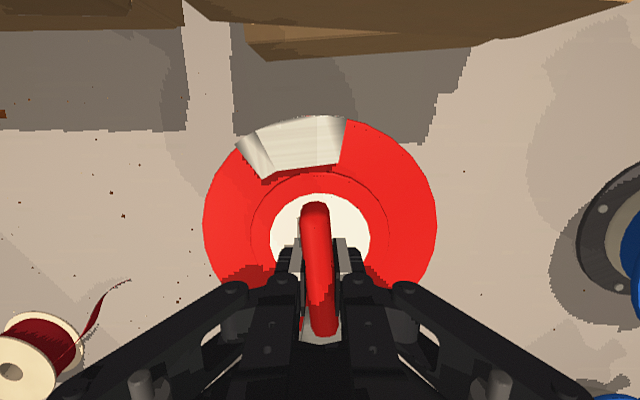

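The bar at (315,205)–(323,335) is now skewed between the pads and the torque has jumped to 2.4 Nm, so the lid is probably at the stop. I'll compare the bar and claw angles.

Run:
```python
from h import *
s,_,ray,proj=view('wrist');im=cv2.imread('pics/w4.png')[:,:,::-1].copy()
m=red(im);w=[];L=[];Rr=[]
for v in range(225,325,5):
    r=np.flatnonzero(m[v,297:345])+297
    if len(r): L.append([r[0],v]);Rr.append([r[-1],v])
L=np.array(L);Rr=np.array(Rr);print(L[:,0],Rr[:,0])
P=ray((L+Rr)/2,107);q=np.polyfit(P[:,0],P[:,1],1);print('bar yaw',np.degrees(np.arctan(q[0])))
C=ray([[345,121],[339,163],[238,143],[262,179]],78)-[641.7,118.7]
print(np.degrees(np.arctan2(C[:,1],C[:,0])),np.hypot(*C.T))
```

```text
[299 300 301 301 301 302 303 305 305 305 306 306 306 307 306 306 306 309
 310 300] [329 330 330 331 331 332 332 333 333 333 333 333 333 333 333 333 334 334
 334 337]
bar yaw 2.8369378098412947
[-10.74485482 -12.19025201  33.48999938  34.83653108] [71.65113161 50.89831335 71.99783036 50.67466987]
```

The claw spans about -11° to 34°, so its axis is about 5°. The bar is at about 3–5°, which puts the lid at the stops. I'll let go, rise and check.

```bash
python3 -m pendant '[[0,0,0,0],[0,0,0,0],[0,0,0,0],[0,0,0,0],[0,0,0,0],[0,0,-0.005,0],[0,0,-0.020,0],[0,0,-0.050,0],[0,0,-0.085,0],[0,0,-0.120,0]]' 0.6 35
python3 -m pendant '[[-0.02,0,-0.03,0],[-0.05,0,-0.06,0],[-0.08,0,-0.08,0],[-0.1,0,-0.09,0],[-0.1,0,-0.09,0],[-0.1,0,-0.09,0],[-0.1,0,-0.09,0],[-0.1,0,-0.09,0],[-0.1,0,-0.09,0],[-0.1,0,-0.09,0]]'
python3 - <<'E'
from h import *
s,im,ray,proj=view('wrist')
c=(641.7,118.7);outs=[]
g=np.arange(-90,90,.45);X,Y=np.meshgrid(c[0]+g,c[1]-g)
for z in (78,110):
    p=proj(np.c_[X.ravel(),Y.ravel(),np.full(X.size,z)]).astype(np.float32).reshape(*X.shape,2)
    o=cv2.remap(im,p,None,cv2.INTER_LINEAR)
    for d in range(-40,60,10):
        for t in (d,d+180):
            v=np.array([np.cos(np.radians(t)),-np.sin(np.radians(t))]);cv2.line(o,tuple(map(int,200+v*165)),tuple(map(int,200+v*(195 if d%30==0 else 178))),(0,0,255),1)
    outs.append(o)
cv2.imwrite('pics/fin.png',np.hstack(outs)[:,:,::-1])
E
```

```text
clock: 13.6
eef_pos: [641.2, 118.2, 201.8]
ee_rot: [180.0, -0.0, -0.6]
ft_force: [1.3, -0.4, 1.0]
width: 0.599
finger_force: 0.0
clock: 14.6
eef_pos: [541.3, 119.2, 289.0]
ee_rot: [180.0, 0.0, -0.6]
ft_force: [-0.4, -0.5, 0.9]
width: 0.599
finger_force: 0.0
```

View pics/fin.png

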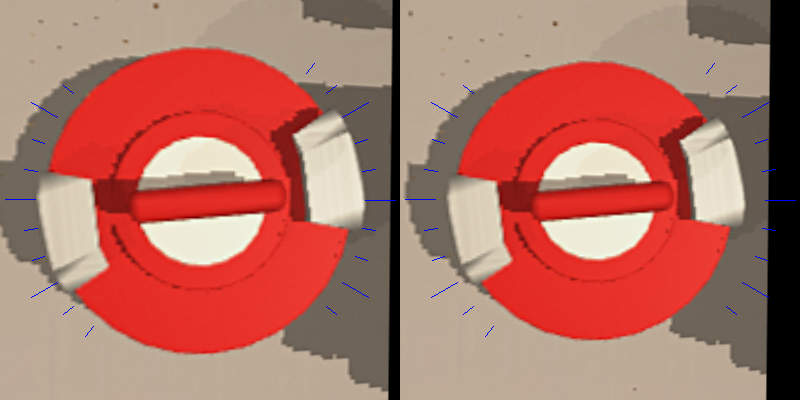

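The lid sits flat with both ears under the claws. The bar is at about 5.8° and the canister axis at about 5–6°. There's plenty of time left, so I'll regrip square and give one firm confirming twist.

```bash
python3 -m pendant '[[0.03,0,0.01,-1],[0.065,0,0.035,-3],[0.09,0,0.07,-5],[0.1007,0,0.11,-6.4],[0.1007,0,0.145,-6.4],[0.1007,0,0.172,-6.4],[0.1007,0,0.192,-6.4],[0.1007,0,0.203,-6.4],[0.1007,0,0.208,-6.4],[0.1007,0,0.209,-6.4]]' 0.6 40
python3 -m pendant '[[0,0,0,0],[0,0,0,0],[0,0,0,0],[0,0,0,0],[0,0,0,0],[0,0,0,0],[0,0,0,0],[0,0,0,0],[0,0,0,0],[0,0,0,0]]' 0 40
python3 -c "
from station import read_state as r
s=r();print(s['ft_torque'],s['ee_rot'])"
python3 -m pendant '[[0,0,0,0.5],[0,0,0,1],[0,0,0,1.5],[0,0,0,2],[0,0,0,2.5],[0,0,0,3],[0,0,0,3],[0,0,0,3],[0,0,0,3],[0,0,0,3]]'
python3 -c "
from station import read_state as r
s=r();print(s['ft_torque'],s['ee_rot'])"
```

```text
clock: 15.65
eef_pos: [642.1, 118.4, 80.4]
ee_rot: [180.0, -0.0, 5.8]
ft_force: [0.2, -0.1, -0.7]
width: 0.597
finger_force: 0.0
clock: 16.65
eef_pos: [642.6, 118.3, 81.4]
ee_rot: [-180.0, -0.1, 5.8]
ft_force: [-0.7, -0.3, 6.0]
width: 0.157
finger_force: 40.9
[-0.21714081  0.1451592  -0.16323858] [-1.79999743e+02 -9.40969212e-02  5.81432908e+00]
clock: 17.65
eef_pos: [642.7, 118.1, 81.4]
ee_rot: [179.9, -0.1, 3.0]
ft_force: [-0.9, -2.0, 6.0]
width: 0.157
finger_force: 50.8
[-0.39931621 -0.0176655   1.02240605] [ 1.79946060e+02 -1.06280307e-01  2.97840341e+00]
```

```bash
python3 -m pendant '[[0,0,0,0.7],[0,0,0,1.4],[0,0,0,2.1],[0,0,0,2.8],[0,0,0,3.5],[0,0,0,4.2],[0,0,0,5],[0,0,0,5],[0,0,0,5],[0,0,0,5]]'
python3 -c "
from station import read_state as r
s=r();print(s['ft_torque'],s['ee_rot'])"
python3 -m pendant '[[0,0,0,0],[0,0,0,0],[0,0,0,0],[0,0,0,0],[0,0,0,0],[0,0,-0.005,0],[0,0,-0.020,0],[0,0,-0.050,0],[0,0,-0.085,0],[0,0,-0.120,0]]' 0.6 35
python3 -m pendant '[[-0.02,0,-0.03,0],[-0.05,0,-0.06,0],[-0.08,0,-0.08,0],[-0.1,0,-0.09,0],[-0.1,0,-0.09,0],[-0.1,0,-0.09,0],[-0.1,0,-0.09,0],[-0.1,0,-0.09,0],[-0.1,0,-0.09,0],[-0.1,0,-0.09,0]]'
python3 - <<'E'
from h import *
s,im,ray,proj=view('wrist')
c=(641.7,118.7);outs=[]
g=np.arange(-90,90,.45);X,Y=np.meshgrid(c[0]+g,c[1]-g)
for z in (78,110):
    p=proj(np.c_[X.ravel(),Y.ravel(),np.full(X.size,z)]).astype(np.float32).reshape(*X.shape,2)
    outs.append(cv2.remap(im,p,None,cv2.INTER_LINEAR))
cv2.imwrite('pics/fin2.png',np.hstack(outs)[:,:,::-1])
E
```

```text
clock: 18.65
eef_pos: [642.7, 118.1, 81.5]
ee_rot: [179.9, -0.1, -1.7]
ft_force: [-0.9, -3.2, 6.4]
width: 0.161
finger_force: 102.3
[-0.55340037  0.20348797  2.82451872] [ 1.79867399e+02 -9.76266516e-02 -1.71125846e+00]
clock: 19.65
eef_pos: [641.9, 118.2, 202.8]
ee_rot: [180.0, -0.0, -2.2]
ft_force: [1.6, 0.3, 0.8]
width: 0.602
finger_force: 0.0
clock: 20.65
eef_pos: [542.1, 122.0, 290.0]
ee_rot: [180.0, 0.0, -2.2]
ft_force: [-0.2, 0.2, -0.2]
width: 0.596
finger_force: 0.0
```

View pics/fin2.png

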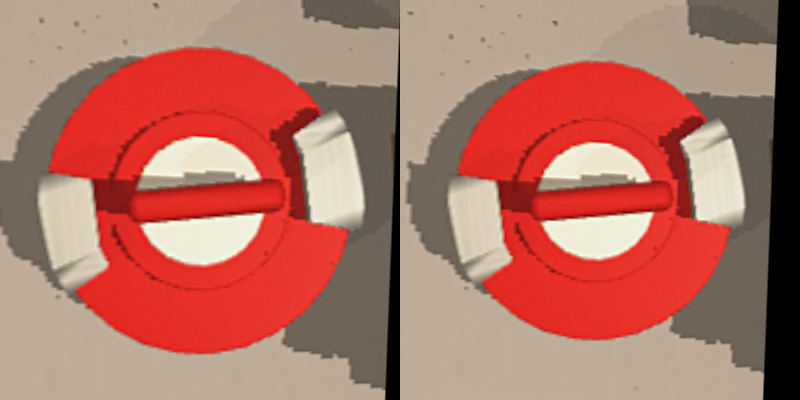

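The lid did not turn any further under 2.8 Nm: the bar is unchanged in the picture. It is wedged against the stops and flat, and the gripper is clear.

```bash
python3 -c "
from station import ticket;print(ticket.job_done())"
```

```text
the job is handed in; nothing more can be done
None
```

The red lid is seated flat in the red canister and twisted clockwise until a second 2.8 Nm twist no longer moved it; I let go and handed the job in at about 20.7 s, blue lid untouched, result not reported back.

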